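# Seat the blade guide and test-run the sharpener

### The arm

A 6-joint arm with a two-finger parallel gripper is mounted at the origin on the work surface; the furniture and walls round the work are solid. World frame = base frame: x ahead of the robot, y to its left, z up, the work surface at z = 0. Lengths are in mm, angles in rad, forces in N, time in s.
With the tool pointing down it reaches from about 425 to 1125 mm from the base axis. Payload 14.9 kg.
Tool frame: the origin (TCP) lies on the centre line of the jaws, within the pads' length; the fingertips stand 19 mm ahead of it and the grasp point (between the pads) is the TCP; z points along the fingers, y is the line along which they close (so a half turn about z gives the same grasp; the last joint's range is limited). The gripper opens to 91 mm and grips with 3 to 60 N. Pads are 32 mm wide; open, the fingers measure 118 mm over their backs; the gripper's body (76 mm by 178 mm) begins 60 mm behind the grasp point.
Start: joints at [1.125, 0.379, 1.734, -0, 1.028, -0.033], TCP at [280.831, 641.211, 232.932] pointing down, gripper open.
Joint ranges: [-2.77, 2.77], [-0.74, 2.19], [0, 2.66], [-1.06, 4.2], [0.31, 2.87], [-3.08, 3.08]. Speed limits (rad/s): [1.89, 1.89, 2.39, 3.14, 3.14, 3.14].

### API

Orientations are given as a 3x3 rotation matrix whose columns are the frame's x, y, z axes.
In Python, from bench import env gives the robot as it stands.
- The arm moves only by the tool move_arm, never from a script. Its argument "moves" is a list that holds one entry, the list of rows, each a list of 7 numbers: the shift along the world's x, y, z in m, then the turn, a rotation vector about the world's x, y, z in degrees, then the finger opening in m, from 0 to 0.0912. In form: [[[tx, ty, tz, wx, wy, wz, fingers], ...]]. A call has 1 to 12 rows; each row is the pose to reach, as a shift and turn from the pose commanded when the call began; what a row does not reach only later rows make up. A row lasts 1/10 s, in which the tool goes at most 50 mm and 8.59 degrees, less where a joint would pass 70% of its speed; a pose out of reach is approached as far as the arm can. A call with a gripper value outside its range is refused whole. The fingers move at their own pace and stop on an object; "force" is the grip in N (left out, the last holds). Time passes only in rows, so rows that repeat a pose let the fingers close. It gives the time, the measured TCP pose, the force, the opening and the grip force at its end, in the units of the state.
- env.get_state(): the state, without advancing time (a new reading comes with each control period).
- env.camera(name): name is "scene" or "side" or "wrist"; returns a dict with "color" (420x560x3 uint8, red, green, blue), "depth" (420x560 float32, mm along the optical axis (not along the pixel's ray), 0 where there is no reading), "intrinsics" (3x3 intrinsics, pixels), "dist_coeffs" ([k1, k2, p1, p2, k3] as OpenCV has them; the pictures are not rectified), "cam_to_world" (4x4, takes a point from camera to world coordinates). Camera axes: x right, y down, z forward; pixel columns grow to the right and rows downward; lengths in mm; the calibration is good to about 2 mm. A picture is of the moment at which its call begins.
- env.close_job(): hands the job in; it is judged then, once.
Trained networks look in a picture, given as the dict that the camera call returned (one of the last four; its "shot" number tells which), for a name from the list of things; names that differ only in an ending like _2 or _b are one class to them, and where a whole thing is asked for, a point or a joint stands for the part that bears it (a point fixed in the world has none). Each returns a list of dicts, best first, with "score" (0 to 1); they miss things now and then, are a little off and sometimes report something else, mostly with a low value. They report only what shows in the picture. A call takes as long as a camera call. They do not tell look-alikes from the thing itself.
- env.recognise(target, picture): "centre" ([x, y, z] in mm, in world coordinates, good to about 4 mm: the middle of the surface that is visible of it).
- env.regions_of(target, picture): "mask" (420x560 bool, what is visible of it).
- env.landmark_of(target, picture): "centre" ([x, y, z] in mm, in world coordinates, good to about 4 mm: a listed point, or the origin of a listed thing).
The state is a dict: "t": time; "q": joint angles; "joint_velocities": joint speeds; "joint_torque": joint torques, N m; "tcp_pos": TCP position; "eef_rot": TCP orientation; "ft_force": force on the tool from outside, world axes, zero at the start; "moment": the same for the moment, N m; "opening": opening from 0.0 (shut) to 1.0 (fully open); "grasp_force": force on a finger pad.
Only numpy, scipy, OpenCV 4.12 (cv2) and the standard library are available. Lean on these libraries where they do the work, as an engineer would, in place of code of your own. Each camera call takes 0.05 s, during which the arm holds its last target. There are 200 camera calls.

### The job

I am about to sharpen the scissors, so get the cordless sharpener ready: slide the loose steel blade guide over its table, along the raised lip with the hole end towards the wheel, until the hole drops over the brass pin and the guide lies flat, and let go of it. Only then test-run it: flip the red lock-off lever forward, towards the wheel, gently (it is thin plastic: stop when you feel its stop), and with the lever out of the way squeeze the black paddle switch fully home against the body, keep it squeezed for about two seconds, then let go so that paddle and lever spring back out and the guide is still seated. Leave the salt shaker, the mug and the egg timer where they are.

Things in the scene. Friction and masses are not known exactly. Their poses are not given: they have to be found in the camera images.
- sharpener: Cordless bench sharpener, fixed to the worktop, 290 mm long. Origin on the worktop under the joint of motor barrel and wheel head. x: forward, from battery to wheel and table; y: the paddle's side, facing the robot; z up. In mm: blue barrel x -108 to 4, y -20 to 20, z 20 to 68; black battery x -148 to -106, y -27 to 27, z 15 to 71; base rail z 4 to 14, y -29 to 29.
- lip_mid (a point): Top of the inner face of the raised lip, near its middle: sharpener frame (90, -31, 53) mm. The lip runs along the whole far edge of the flat steel table ahead of the wheel: table top z = 40 mm, x about 40 to 140, y -36 to 36. A plate pushed against the lip can be slid along it. The table adjusts in and out (x) by 10 mm either way and is clamped tight somewhere in between; no reading tells where.
- wheel (a point): Centre of the front face of the grey abrasive wheel, sharpener frame (25, 0, 50) mm. Wheel and blue hood fill x 0 to 30, y -41 to 41, up to z 92 mm. The brass locating pin (7 mm in diameter, round top) stands 7 mm above the table ahead of it, at y = 0 and, as the table adjusts, x = 59 to 79 mm.
- blade_guide: Loose steel plate 84 x 60 x 5 mm, 0.17 kg; origin at the centre of its underside, x along the 84 mm. Orange upright rib across it to take it by: 10 mm thick in x, 40 mm long in y, centred at (12, 0) mm, top at z = 33 mm. Seated: its x points as the sharpener's x, hole over the pin, underside on the table, long edge 1 mm off the lip.
- guide_hole (a point): Centre of the guide's hole at the plate's underside, guide frame (-22, 0, 0) mm. Hole 10 mm across (1.5 mm of play round the pin), with a 1 mm chamfer.
- paddle (a joint): Paddle switch angle, rad: 0 = sprung out, 0.15 = fully home. A spring pushes it out: about 4 N at paddle_face to start it, 9 N to hold it home (14 N if the lever has been let go). While the lever is not forward it goes in only about 0.02 rad, whatever the force.
- paddle_hinge (a point): Upright hinge axis at the paddle's rear end, sharpener frame (-100, 27, 43) mm. The black paddle reaches 90 mm forward from it, 6 mm thick, 34 mm high (z 26 to 60 mm); its front end swings in. Home, its outer face is parallel to the barrel at y = 30 mm, 50 mm from the barrel's other side (y = -20).
- paddle_face (a point): Point on the paddle's outer face where it is best squeezed, 56 mm ahead of its hinge, at half height (z = 43 mm): at rest near (-45, 38) mm in the sharpener frame, home (-44, 30) mm.
- lock_lever (a joint): Red lock-off lever, angle in rad relative to the paddle: 0 = locked (its toe props the paddle off the barrel), 0.95 = right forward at its stop; the toe is clear from about 0.75. A spring returns it when let go (2 N at the tab to start it, 4 N near the stop), so it must be held forward while the paddle starts in; once in, the paddle keeps it forward.
- lever_tip (a point): End of the lever's red finger tab, 17 mm from its upright axis (in the paddle, 72 mm ahead of the hinge); tab 5 mm thick, 20 mm high (z 33 to 53 mm). At rest it is 12 mm proud of the paddle's outer face and leans back: tip near (-38, 52) mm in the sharpener frame; flipping moves it 16 mm forward. The stop is hard: over 35 N on the lever would break it.
- salt_shaker: Grey salt shaker, 44 mm across, 90 mm high; origin under its centre. Not to be moved.
- mug_a: White mug with grey dots, 82 x 114 x 91 mm; origin under its centre. Not to be moved.
- egg_timer: Egg timer, red over white, 62 mm across, 59 mm high; origin under its centre. Not to be moved.
Things that resemble listed ones, but are neither listed nor needed, are in the scene too. There is more than one size of the blade_guide; the job needs the larger.

How it is judged:
By the outcome, as a careful person would: the job done as asked, in the order asked, and still so for the second after the job is handed in, with the robot touching nothing.
It also fails if it takes over 64 s, if anything falls off the work surface, if the arm or the gripper's body presses on something with over 40 N, if the wrist force passes 120 N, or if a joint passes its speed limit or range.

## Working session

There is one attempt and no reset: what is moved stays moved. The work goes in short steps, Python scripts to look and compute and a tool call to move; the robot and the scene stay as the last step left them, time stands still between calls to the robot, and variables do not carry over. Pictures are saved under pics/ and viewed, at most 10 in all, crops included, and the job is handed in when it is done.

Besides the shell and the picture viewer there is one more tool, called after "Emit:" in YAML: its name, and indented under it one key for each argument. move_arm: Moves the arm, as the interface text tells. Its arguments: {"type":"object","properties":{"moves":{"type":"array"},"force":{"type":"number"}},"required":["moves"]}

```bash
mkdir -p pics
cat > h.py <<'E'
import numpy as np,cv2
from bench import env
def save(c,n): cv2.imwrite(f'pics/{n}.png',c['color'][:,:,::-1])
E
python3 - <<'E'
from h import *
ims=[]
for n in ['scene','side']:
    c=env.camera(n); ims.append(c['color'])
    print(n,np.round(c['cam_to_world'],2).tolist())
    for t in ['sharpener','blade_guide','salt_shaker','mug_a','egg_timer','lip_mid','wheel','guide_hole','paddle_hinge','paddle_face','lever_tip']:
        for r in env.landmark_of(t,c)[:4]: print(t,np.round(r['centre']),round(r['score'],2))
for i,im in enumerate(ims): cv2.imwrite(f'pics/a{i}.png',cv2.resize(im,(800,600))[:,:,::-1])
E
```

```text
scene [[-0.65, -0.54, 0.53, 34.99], [-0.76, 0.48, -0.45, 356.5], [-0.02, -0.7, -0.72, 674.54], [0.0, 0.0, 0.0, 1.0]]
sharpener [447. -32.  -4.] 0.81
blade_guide [298. 191.  -3.] 0.91
blade_guide [405. 218.   1.] 0.58
salt_shaker [ 521. -283.    4.] 0.65
mug_a [ 518. -285.    4.] 0.31
egg_timer [367.  90.   0.] 0.81
lip_mid [483.  57.  53.] 0.59
wheel [450.  -8.  51.] 0.79
guide_hole [396. 197.  -0.] 0.8
guide_hole [294. 204.  -1.] 0.56
paddle_hinge [ 418. -128.   44.] 0.8
paddle_hinge [368.  94.   2.] 0.62
paddle_hinge [479.  59.  55.] 0.44
paddle_face [404. -75.  40.] 0.7
lever_tip [404. -74.  39.] 0.71
lever_tip [390. -65.  44.] 0.43
side [[0.45, -0.78, 0.43, 93.39], [-0.89, -0.39, 0.23, -236.82], [-0.01, -0.49, -0.87, 802.36], [0.0, 0.0, 0.0, 1.0]]
sharpener [454. -32.  -2.] 0.63
blade_guide [401. 215.  -1.] 0.79
blade_guide [301. 190.   1.] 0.66
blade_guide [ 519. -286.   -2.] 0.45
salt_shaker [ 518. -281.   -5.] 0.94
mug_a [ 602. -194.   -2.] 0.68
egg_timer [372.  88.   1.] 0.91
lip_mid [481.  52.  51.] 0.61
wheel [452.  -6.  46.] 0.58
guide_hole [288. 205.   1.] 0.88
guide_hole [394. 196.   4.] 0.66
paddle_hinge [ 415. -131.   43.] 0.96
paddle_face [410. -74.  43.] 0.56
lever_tip [396. -67.  43.] 0.54
```

View pics/a0.png

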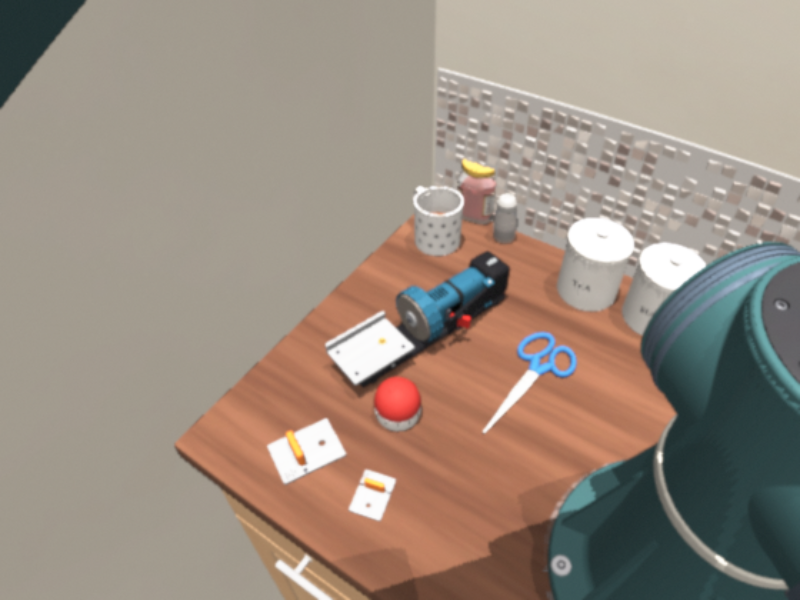

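View pics/a1.png

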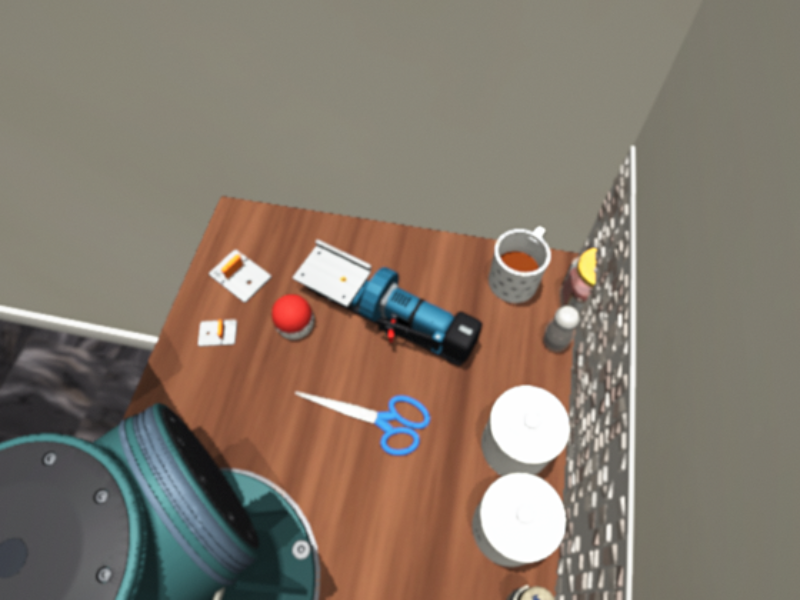

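The larger guide is near pixel (305,450) in the first picture, with its hole end at (322,442) towards the sharpener. The smaller look-alike is at (373,492), and the brass pin shows at (382,341). I'll move over the guide for a closer look.

Run:
```python
from h import *
s=env.get_state();print(s['t'],s['tcp_pos'],np.round(s['eef_rot'],3).tolist(),s['opening'],s['ft_force'])
```

```text
1.2 [280.79712946 641.23346843 232.92841996] [[-0.916, 0.401, -0.0], [0.401, 0.916, -0.0], [-0.0, -0.0, -1.0]] 1.0001756094965717 [0.3594576  0.33111082 0.78791004]
```

Emit:
move_arm:
  moves:
    - [[0.013, -0.045, 0.01, 0, 0, 0, 0.06], [0.026, -0.09, 0.02, 0, 0, 0, 0.06], [0.039, -0.135, 0.03, 0, 0, 0, 0.06], [0.052, -0.18, 0.04, 0, 0, 0, 0.06], [0.065, -0.225, 0.05, 0, 0, 0, 0.06], [0.078, -0.27, 0.06, 0, 0, 0, 0.06], [0.091, -0.315, 0.07, 0, 0, 0, 0.06], [0.104, -0.36, 0.08, 0, 0, 0, 0.06], [0.117, -0.4, 0.09, 0, 0, 0, 0.06], [0.117, -0.4, 0.09, 0, 0, 0, 0.06]]
  force: 30

```text
t: 2.2
tcp_pos: [399.2, 238.2, 324.5]
eef_rot: [[-0.915, 0.405, 0.002], [0.405, 0.915, 0.001], [-0.002, 0.002, -1.0]]
ft_force: [0.0, 0.5, -0.4]
opening: 0.656
grasp_force: 0.0
```

```bash
cat >> h.py <<'E'
L={'lip_mid':(90,-31,53),'wheel':(25,0,50),'paddle_hinge':(-100,27,43),'paddle_face':(-45,38,43),'lever_tip':(-38,52,43),'sharpener':(0,0,0)}
def pix2plane(c,uv,z):
    p=cv2.undistortPoints(np.float64(uv).reshape(-1,1,2),np.array(c['intrinsics']),np.array(c['dist_coeffs'])).reshape(-1,2)
    T=np.array(c['cam_to_world']);d=np.c_[p,np.ones(len(p))]@T[:3,:3].T
    return T[:3,3]+d*((z-T[2,3])/d[:,2])[:,None]
E
python3 - <<'E'
from h import *
s=env.get_state();print(s['t'],s['tcp_pos'],np.round(s['eef_rot'],3).tolist())
c=env.camera('wrist');cv2.imwrite('pics/b.png',cv2.resize(c['color'],(800,600))[:,:,::-1])
print(np.round(c['cam_to_world'],2).tolist())
for t in ['blade_guide','guide_hole','egg_timer']+list(L):
    for r in env.landmark_of(t,c)[:3]: print(t,np.round(r['centre'],1),round(r['score'],2))
for r in env.regions_of('blade_guide',c): 
    m=r['mask'].astype(np.uint8);print(r['score'],m.sum(),cv2.minAreaRect(cv2.findNonZero(m)))
    if m.sum()<500: continue
    b=cv2.boxPoints(cv2.minAreaRect(cv2.findNonZero(m)));print(pix2plane(c,b,5).round(1).tolist())
E
```

```text
2.2 [399.17636223 238.16203601 324.45080864] [[-0.915, 0.405, 0.002], [0.405, 0.915, 0.001], [-0.002, 0.002, -1.0]]
[[0.4, 0.89, 0.23, 335.55], [0.91, -0.39, -0.1, 266.51], [0.0, 0.25, -0.97, 476.51], [0.0, 0.0, 0.0, 1.0]]
blade_guide [294.9 190.7   0.8] 0.95
blade_guide [4.027e+02 2.160e+02 1.000e-01] 0.85
guide_hole [394.3 196.5  -0.9] 0.92
guide_hole [287.3 202.1   3.3] 0.81
egg_timer [371.6  90.8  -1.6] 0.74
sharpener [394.4 195.4  -2.6] 0.55
sharpener [ 3.712e+02  8.730e+01 -2.000e-01] 0.39
0.63 1911 ((263.3096008300781, 182.7462921142578), (37.51580047607422, 52.71121597290039), 78.31063079833984)
[[361.9, 183.3, 5.0], [379.6, 264.3, 5.0], [438.3, 252.2, 5.0], [420.7, 168.6, 5.0]]
0.62 956 ((220.34629821777344, 129.75547790527344), (26.627033233642578, 37.3109245300293), 34.2156982421875)
[[295.5, 155.6, 5.0], [268.0, 205.3, 5.0], [301.3, 226.3, 5.0], [329.9, 176.6, 5.0]]
```

View pics/b.png

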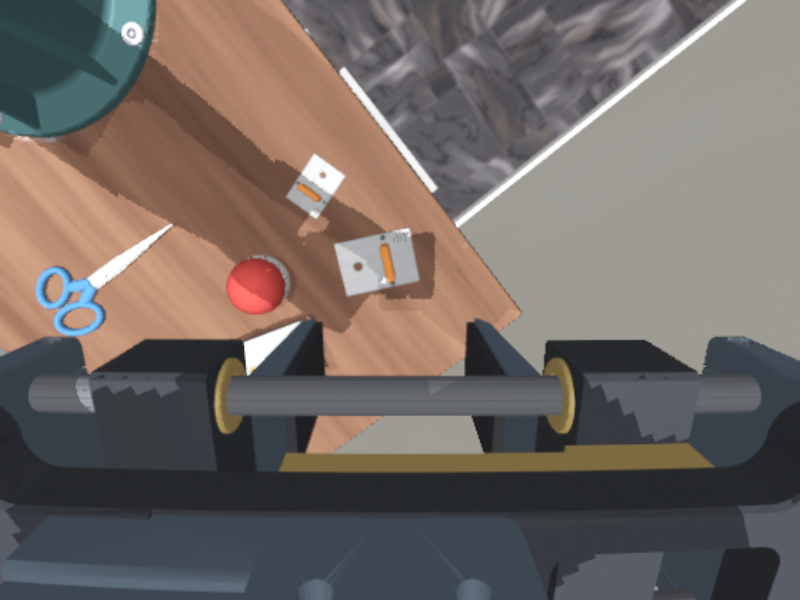

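The wrist picture shows the larger guide (hole at (358,266), rib at (387,263)) with yaw about 78°. The timer at (257,285) stays clear of the gripper. Next I'll grip the rib.

Emit:
move_arm:
  moves:
    - [[0.003, -0.006, -0.04, 0, 0, 6, 0.05], [0.007, -0.013, -0.085, 0, 0, 12, 0.05], [0.007, -0.013, -0.13, 0, 0, 12, 0.05], [0.007, -0.013, -0.175, 0, 0, 12, 0.05], [0.007, -0.013, -0.22, 0, 0, 12, 0.05], [0.007, -0.013, -0.26, 0, 0, 12, 0.05], [0.007, -0.013, -0.285, 0, 0, 12, 0.05], [0.007, -0.013, -0.295, 0, 0, 12, 0.05], [0.007, -0.013, -0.295, 0, 0, 12, 0.05], [0.007, -0.013, -0.295, 0, 0, 12, 0.05]]

```text
t: 3.75
tcp_pos: [405.4, 228.6, 28.9]
eef_rot: [[-0.979, 0.202, 0.001], [0.202, 0.979, 0.0], [-0.001, 0.001, -1.0]]
ft_force: [0.9, -0.3, -0.1]
opening: 0.548
grasp_force: 0.0
```

Emit:
move_arm:
  moves:
    - [[0, 0, 0, 0, 0, 0, 0], [0, 0, 0, 0, 0, 0, 0], [0, 0, 0, 0, 0, 0, 0], [0, 0, 0, 0, 0, 0, 0], [0, 0, 0, 0, 0, 0, 0], [0, 0, 0, 0, 0, 0, 0]]
  force: 40

```text
t: 4.35
tcp_pos: [404.9, 228.3, 28.1]
eef_rot: [[-0.979, 0.202, 0.0], [0.202, 0.979, 0.0], [-0.0, 0.0, -1.0]]
ft_force: [-1.2, 0.0, 4.5]
opening: 0.106
grasp_force: 40.0
```

Emit:
move_arm:
  moves:
    - [[0, 0, 0.03, 0, 0, 0, 0], [0, 0, 0.075, 0, 0, 0, 0], [0, 0, 0.12, 0, 0, 0, 0], [0, 0, 0.15, 0, 0, 0, 0], [0, 0, 0.15, 0, 0, 0, 0]]

```text
t: 4.85
tcp_pos: [406.7, 229.2, 181.7]
eef_rot: [[-0.979, 0.202, 0.006], [0.202, 0.979, 0.003], [-0.005, 0.004, -1.0]]
ft_force: [0.8, 0.1, -1.6]
opening: 0.104
grasp_force: 40.0
```

Run:
```python
from h import *
ims=[]
for n in ['scene','side']:
    c=env.camera(n)
    P=[];Q=[]
    for t in L:
        r=env.landmark_of(t,c)
        r=[x for x in r if x['score']>.5]
        if r and t!='sharpener': P.append(L[t]);Q.append(r[0]['centre']);print(n,t,np.round(Q[-1],1),r[0]['score'])
    P=np.array(P,float);Q=np.array(Q)
    p=P[:,:2]-P[:,:2].mean(0);q=Q[:,:2]-Q[:,:2].mean(0)
    a=np.arctan2((p[:,0]*q[:,1]-p[:,1]*q[:,0]).sum(),(p*q).sum());R=np.array([[np.cos(a),-np.sin(a)],[np.sin(a),np.cos(a)]])
    o=Q[:,:2].mean(0)-R@P[:,:2].mean(0);print(n,'yaw',np.degrees(a),'org',o,'res',(Q[:,:2]-P[:,:2]@R.T-o).round(1).tolist())
    m=env.regions_of('lip_mid',c)
    for r in m[:2]: print('lipmask',r['score'],r['mask'].sum())
    # pin: brass
    hsv=cv2.cvtColor(c['color'],cv2.COLOR_RGB2HSV)
    k=cv2.inRange(hsv,(15,110,120),(32,255,255))
    nn,lab,st,ce=cv2.connectedComponentsWithStats(k)
    for i in range(1,nn):
        if st[i,4]>=3: print('brass',st[i],pix2plane(c,ce[i],45).round(1))
    # crop around table
    Tw=np.linalg.inv(c['cam_to_world']);w=np.array([470,45,45,1]);pc=(Tw@w)[:3]
    u,_=cv2.projectPoints(pc.reshape(1,3),np.zeros(3),np.zeros(3),np.array(c['intrinsics']),np.array(c['dist_coeffs']));u=u.ravel().astype(int);print(u)
    y0,x0=u[1]-50,u[0]-65;ims.append(cv2.resize(c['color'][y0:y0+100,x0:x0+130],None,fx=6,fy=6,interpolation=cv2.INTER_CUBIC)[:300*2]);print('crop',x0,y0)
for i,im in enumerate(ims): cv2.imwrite(f'pics/c{i}.png',im[:,:,::-1])
```

```text
scene lip_mid [481.7  59.4  54. ] 0.64
scene wheel [449.6  -7.5  49.3] 0.7
scene paddle_hinge [ 415.7 -129.2   42.6] 0.57
scene paddle_face [402.6 -76.4  39.8] 0.85
scene yaw 87.33297035056258 org [446.23978025 -31.32864282] res [[0.3, 2.3], [2.2, -1.1], [1.1, 0.8], [-3.6, -1.9]]
lipmask 0.75 4724
brass [324 114  22  10  80] [[ 645.  -345.8   45. ]]
brass [143 216  15   6  48] [[655. 199.  45.]]
brass [163 218   3   4   9] [[631.9 178.3  45. ]]
brass [162 219  53  23 159] [[575.4 160.   45. ]]
brass [191 235   2   2   3] [[556.  156.9  45. ]]
brass [267 238   2   2   3] [[449.   47.1  45. ]]
[261 231]
crop 196 181
side lip_mid [482.1  56.2  50.3] 0.7
side wheel [448.4  -4.8  47.1] 0.61
side paddle_hinge [ 415.4 -131.    46. ] 0.68
side paddle_face [412.8 -73.7  45.2] 0.72
side lever_tip [393.4 -65.2  44.9] 0.56
side yaw 87.54798849688675 org [448.18609529 -30.84831302] res [[-0.9, -1.5], [-0.9, 1.1], [-1.5, -1.4], [4.5, 0.5], [-1.2, 1.4]]
brass [404 173  14  28 270] [[ 638.3 -287.    45. ]]
brass [239 194   3   3   5] [[450.2  44.1  45. ]]
[243 187]
crop 178 137
```

View pics/c0.png

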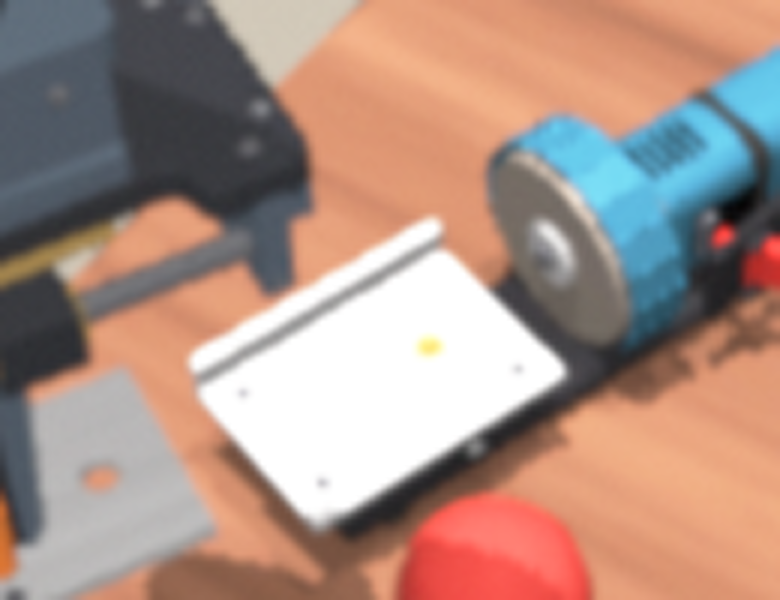

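View pics/c1.png

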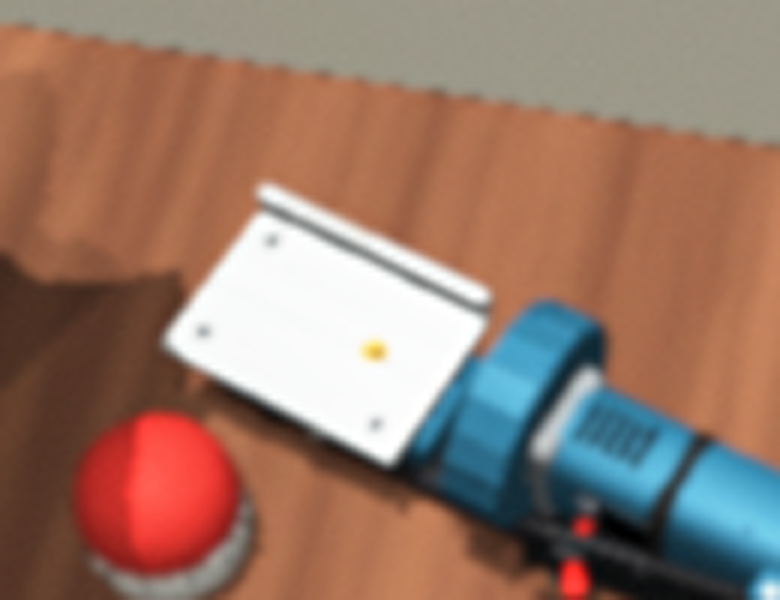

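The scene crop shows the pin at (430,346) and the lip running (193,360)–(437,222). The side crop has the pin at (374,351) and the near table edge (165,342)–(393,467). I'll turn these into yaw and pin positions.

Run:
```python
from h import *
D={'scene':((196,181),dict(near=[(320,528),(566,372)],lipin=[(200,383),(440,242)],pin=[(430,346)])),
'side':((178,137),dict(near=[(165,342),(393,467)],lipin=[(262,204),(487,312)],pin=[(374,351)]))}
for n,(o,d) in D.items():
    c=env.camera(n)
    for k,v in d.items():
        uv=(np.array(v)+.5)/6-.5+np.array(o)
        for z in ({'near':[40],'lipin':[40,53],'pin':[45]}[k]):
            w=pix2plane(c,uv,z);e=w[-1]-w[0];print(n,k,z,w.round(1).tolist(),np.degrees(np.arctan2(-e[1],-e[0])).round(2))
    for r in env.landmark_of('guide_hole',c)[:2]: print('hole',r['centre'],r['score'])
    for r in env.landmark_of('blade_guide',c)[:2]: print('guide',r['centre'],r['score'])
s=env.get_state();print(s['tcp_pos'])
```

```text
scene near 40 [[418.5, 117.5, 40.0], [414.2, 18.0, 40.0]] 87.52
scene lipin 40 [[490.8, 111.8, 40.0], [486.2, 12.4, 40.0]] 87.37
scene lipin 53 [[481.4, 116.8, 53.0], [476.9, 19.5, 53.0]] 87.37
scene pin 45 [[449.3, 47.1, 45.0]] -180.0
hole [292.8, 204.0, 0.7] 0.98
hole [396.3, 199.3, 151.4] 0.76
guide [294.7, 187.6, 0.5] 0.82
guide [404.8, 220.0, 150.2] 0.68
side near 40 [[421.3, 117.8, 40.0], [413.0, 16.2, 40.0]] 85.32
side lipin 40 [[490.4, 116.6, 40.0], [485.6, 16.4, 40.0]] 87.28
side lipin 53 [[483.6, 110.6, 53.0], [478.9, 12.1, 53.0]] 87.28
side pin 45 [[449.9, 44.2, 45.0]] -180.0
hole [292.7, 202.0, 1.8] 0.86
hole [398.2, 198.2, 151.9] 0.72
guide [400.3, 215.7, 144.3] 0.66
guide [298.5, 196.0, 1.2] 0.59
[404.85211261 228.22542051 177.95841872]
```

Emit:
move_arm:
  moves:
    - [[0.014, -0.04, 0, 0, 0, 4, 0], [0.028, -0.08, 0, 0, 0, 8, 0], [0.039, -0.12, -0.01, 0, 0, 9.1, 0], [0.039, -0.12, -0.05, 0, 0, 9.1, 0], [0.039, -0.12, -0.078, 0, 0, 9.1, 0], [0.039, -0.12, -0.09, 0, 0, 9.1, 0], [0.039, -0.12, -0.1, 0, 0, 9.1, 0], [0.039, -0.12, -0.1, 0, 0, 9.1, 0], [0.039, -0.12, -0.1, 0, 0, 9.1, 0]]

```text
t: 6.85
tcp_pos: [444.3, 108.6, 78.7]
eef_rot: [[-0.999, 0.044, 0.001], [0.044, 0.999, 0.0], [-0.001, 0.0, -1.0]]
ft_force: [-0.7, -0.3, -1.3]
opening: 0.105
grasp_force: 40.0
```

Run:
```python
from h import *
s=env.get_state();print(s['tcp_pos'],np.round(s['eef_rot'],4).tolist(),s['ft_force'])
c=env.camera('scene')
cv2.imwrite('pics/d.png',cv2.resize(c['color'][160:285,180:340],None,fx=5,fy=4.8*1.0,interpolation=cv2.INTER_CUBIC)[:,:,::-1])
```

```text
[444.34698692 108.55818782  78.67190375] [[-0.999, 0.044, 0.0009], [0.044, 0.999, 0.0002], [-0.0009, 0.0002, -1.0]] [-0.65934147 -0.30276336 -1.34679038]
```

View pics/d.png

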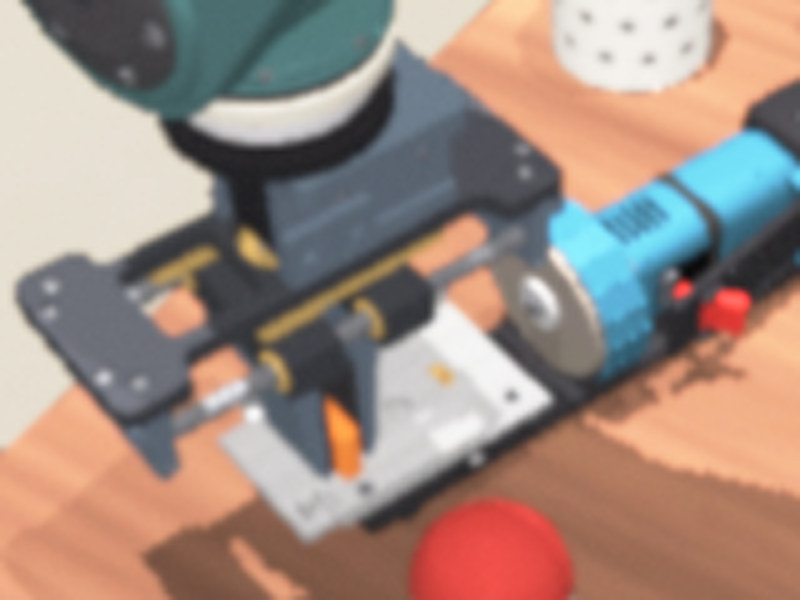

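The scene crop shows the guide held level just above the table, its hole end towards the wheel and the pin at about (440,373) by its leading edge. Next I'll find the lip by feel.

Emit:
move_arm:
  moves:
    - [[0.002, 0, -0.0015, 0, 0, 0, 0], [0.004, 0, -0.0015, 0, 0, 0, 0], [0.005, 0, -0.0015, 0, 0, 0, 0], [0.006, 0, -0.0015, 0, 0, 0, 0], [0.006, 0, -0.0015, 0, 0, 0, 0]]

```text
t: 7.4
tcp_pos: [450.0, 108.2, 76.5]
eef_rot: [[-0.999, 0.045, 0.0], [0.045, 0.999, 0.0], [-0.0, 0.0, -1.0]]
ft_force: [-0.4, 0.8, -2.8]
opening: 0.105
grasp_force: 40.0
```

Emit:
move_arm:
  moves:
    - [[0.001, 0, 0, 0, 0, 0, 0], [0.002, 0, 0, 0, 0, 0, 0], [0.002, 0, 0, 0, 0, 0, 0]]

```text
t: 7.7
tcp_pos: [452.0, 108.2, 76.4]
eef_rot: [[-0.999, 0.045, 0.0], [0.045, 0.999, 0.0], [-0.0, 0.0, -1.0]]
ft_force: [-0.2, 0.1, -2.8]
opening: 0.105
grasp_force: 40.0
```

Emit:
move_arm:
  moves:
    - [[0.001, 0, 0, 0, 0, 0, 0], [0.0015, 0, 0, 0, 0, 0, 0], [0.0015, 0, 0, 0, 0, 0, 0]]

```text
t: 8.0
tcp_pos: [453.4, 108.2, 76.4]
eef_rot: [[-0.999, 0.045, 0.0], [0.045, 0.999, -0.0], [-0.0, -0.0, -1.0]]
ft_force: [-0.4, -0.2, -1.2]
opening: 0.105
grasp_force: 40.0
```

Emit:
move_arm:
  moves:
    - [[0.001, 0, 0, 0, 0, 0, 0], [0.0015, 0, 0, 0, 0, 0, 0], [0.0015, 0, 0, 0, 0, 0, 0]]

```text
t: 8.3
tcp_pos: [454.9, 108.2, 76.4]
eef_rot: [[-0.999, 0.045, 0.0], [0.045, 0.999, 0.0], [-0.0, 0.0, -1.0]]
ft_force: [0.2, -0.3, -1.6]
opening: 0.109
grasp_force: 40.0
```

Emit:
move_arm:
  moves:
    - [[0.001, 0, 0, 0, 0, 0, 0], [0.0015, 0, 0, 0, 0, 0, 0], [0.0015, 0, 0, 0, 0, 0, 0]]

```text
t: 8.6
tcp_pos: [456.4, 108.2, 76.4]
eef_rot: [[-0.999, 0.045, 0.0], [0.045, 0.999, 0.0], [-0.0, 0.0, -1.0]]
ft_force: [-0.1, 0.6, -1.3]
opening: 0.107
grasp_force: 40.0
```

Emit:
move_arm:
  moves:
    - [[0.001, 0, 0, 0, 0, 0, 0], [0.0015, 0, 0, 0, 0, 0, 0], [0.0015, 0, 0, 0, 0, 0, 0]]

```text
t: 8.9
tcp_pos: [457.8, 108.2, 76.4]
eef_rot: [[-0.999, 0.045, -0.0], [0.045, 0.999, -0.0], [0.0, -0.0, -1.0]]
ft_force: [-0.5, -1.0, -1.3]
opening: 0.106
grasp_force: 40.0
```

Run:
```python
from h import *
for n in ['side','scene']:
    c=env.camera(n)
    for t in ['guide_hole','blade_guide','lip_mid','wheel']:
        for r in env.landmark_of(t,c)[:2]: print(n,t,np.round(r['centre'],1),r['score'])
    if n=='side': cv2.imwrite('pics/e.png',cv2.resize(c['color'][137:237,178:308],None,fx=6,fy=6,interpolation=cv2.INTER_CUBIC)[:,:,::-1])
print(env.get_state()['ft_force'])
```

```text
side guide_hole [452.1  75.8  48.1] 0.71
side guide_hole [290.9 203.2  -0.5] 0.62
side blade_guide [455.4  94.   47.4] 0.95
side blade_guide [295.6 191.2   2.4] 0.59
side lip_mid [482.6  55.1  50.7] 0.62
side wheel [451.5  -7.9  48.2] 0.94
scene guide_hole [293.  204.1  -2.8] 0.96
scene guide_hole [454.9  76.9  49.9] 0.72
scene blade_guide [456.8  97.4  47.1] 0.95
scene blade_guide [301.3 187.5  -0.6] 0.77
scene lip_mid [481.9  58.8  53.9] 0.65
scene wheel [451.9  -8.   49.9] 0.91
[-0.82744515  0.10813769 -2.17195711]
```

View pics/e.png

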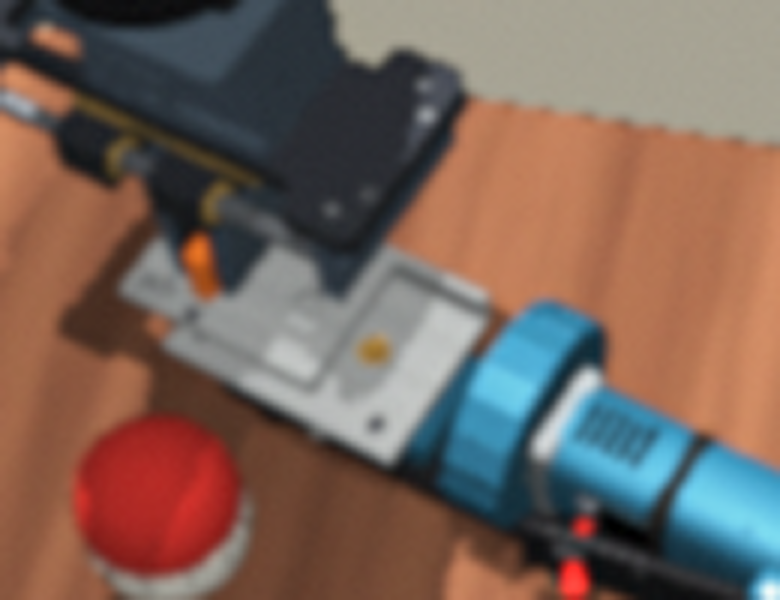

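The side crop shows the guide level, its leading edge running (390,268)–(315,385) just ahead of the pin at (374,350). Its far edge is right by the lip, so I'll continue in small steps.

Emit:
move_arm:
  moves:
    - [[0.001, 0, -0.001, 0, 0, 0, 0], [0.001, 0, -0.001, 0, 0, 0, 0]]

```text
t: 9.6
tcp_pos: [458.0, 108.1, 75.1]
eef_rot: [[-0.999, 0.045, -0.002], [0.045, 0.999, -0.0], [0.002, -0.0, -1.0]]
ft_force: [-4.1, -0.1, -0.2]
opening: 0.107
grasp_force: 40.0
```

Emit:
move_arm:
  moves:
    - [[0.001, 0, 0, 0, 0, 0, 0], [0.001, 0, 0, 0, 0, 0, 0]]

```text
t: 9.8
tcp_pos: [458.2, 108.1, 74.9]
eef_rot: [[-0.999, 0.045, -0.004], [0.045, 0.999, -0.0], [0.004, -0.0, -1.0]]
ft_force: [-9.1, 2.1, 2.6]
opening: 0.11
grasp_force: 40.0
```

Emit:
move_arm:
  moves:
    - [[0.001, 0, 0, 0, 0, 0, 0], [0.001, 0, 0, 0, 0, 0, 0]]

```text
t: 10.0
tcp_pos: [458.3, 108.0, 74.6]
eef_rot: [[-0.999, 0.046, -0.005], [0.046, 0.999, -0.0], [0.005, -0.001, -1.0]]
ft_force: [-13.3, 3.2, 3.6]
opening: 0.107
grasp_force: 40.0
```

Lip contact came at x ≈ 457.9. I'll back off 1 mm, slide along the lip towards the wheel, then feel for the pin.

Emit:
move_arm:
  moves:
    - [[-0.004, 0, 0.001, 0, 0, 0, 0], [-0.0043, -0.006, 0.001, 0, 0, 0, 0], [-0.0045, -0.012, 0.001, 0, 0, 0, 0], [-0.0048, -0.018, 0.001, 0, 0, 0, 0], [-0.005, -0.023, 0.001, 0, 0, 0, 0], [-0.0052, -0.025, 0.001, 0, 0, 0, 0], [-0.0052, -0.025, 0.001, 0, 0, 0, 0]]

```text
t: 10.7
tcp_pos: [455.7, 82.9, 76.5]
eef_rot: [[-0.999, 0.045, 0.0], [0.045, 0.999, -0.0], [-0.0, 0.0, -1.0]]
ft_force: [-0.7, -0.3, -2.3]
opening: 0.106
grasp_force: 40.0
```

Emit:
move_arm:
  moves:
    - [[0, 0, -0.001, 0, 0, 0, 0], [0, 0, -0.002, 0, 0, 0, 0], [0, 0, -0.0025, 0, 0, 0, 0], [0, 0, -0.0025, 0, 0, 0, 0]]

```text
t: 11.1
tcp_pos: [455.6, 83.3, 73.9]
eef_rot: [[-0.999, 0.044, -0.0], [0.044, 0.999, -0.0], [0.0, -0.0, -1.0]]
ft_force: [0.2, -0.1, -1.3]
opening: 0.11
grasp_force: 40.0
```

Emit:
move_arm:
  moves:
    - [[0, 0, -0.001, 0, 0, 0, 0], [0, 0, -0.0015, 0, 0, 0, 0], [0, 0, -0.0015, 0, 0, 0, 0]]

```text
t: 11.4
tcp_pos: [455.7, 83.1, 72.5]
eef_rot: [[-0.999, 0.044, 0.0], [0.044, 0.999, -0.0], [-0.0, -0.0, -1.0]]
ft_force: [-0.4, -4.4, 2.8]
opening: 0.104
grasp_force: 40.0
```

Emit:
move_arm:
  moves:
    - [[0, 0, -0.001, 0, 0, 0, 0], [0, 0, -0.0015, 0, 0, 0, 0], [0, 0, -0.0015, 0, 0, 0, 0]]

```text
t: 11.7
tcp_pos: [455.7, 82.8, 71.0]
eef_rot: [[-0.999, 0.044, -0.0], [0.044, 0.999, -0.001], [-0.0, -0.001, -1.0]]
ft_force: [-1.0, -8.6, 4.9]
opening: 0.106
grasp_force: 40.0
```

Emit:
move_arm:
  moves:
    - [[0, -0.001, 0, 0, 0, 0, 0], [0, -0.002, 0, 0, 0, 0, 0], [0, -0.002, 0, 0, 0, 0, 0]]

```text
t: 12.0
tcp_pos: [455.5, 81.2, 70.8]
eef_rot: [[-0.999, 0.045, -0.0], [0.045, 0.999, 0.0], [0.0, 0.0, -1.0]]
ft_force: [-0.2, 0.2, -1.3]
opening: 0.108
grasp_force: 40.0
```

Emit:
move_arm:
  moves:
    - [[0, 0, -0.001, 0, 0, 0, 0], [0, 0, -0.002, 0, 0, 0, 0], [0, 0, -0.002, 0, 0, 0, 0]]

```text
t: 12.3
tcp_pos: [455.5, 81.3, 68.7]
eef_rot: [[-0.999, 0.044, -0.0], [0.044, 0.999, -0.0], [0.0, -0.0, -1.0]]
ft_force: [0.2, -0.7, -2.1]
opening: 0.108
grasp_force: 40.0
```

Emit:
move_arm:
  moves:
    - [[0, 0, -0.0008, 0, 0, 0, 0], [0, 0, -0.0012, 0, 0, 0, 0], [0, 0, -0.0012, 0, 0, 0, 0]]

```text
t: 12.6
tcp_pos: [455.7, 81.3, 68.0]
eef_rot: [[-0.999, 0.045, -0.0], [0.045, 0.999, 0.0], [0.0, 0.0, -1.0]]
ft_force: [-3.3, -0.5, 8.8]
opening: 0.11
grasp_force: 40.0
```

Emit:
move_arm:
  moves:
    - [[0, 0, 0.001, 0, 0, 0, 0.03], [0, 0, 0.001, 0, 0, 0, 0.03], [0, 0, 0.001, 0, 0, 0, 0.03], [0, 0, 0.02, 0, 0, 0, 0.03], [0, 0, 0.05, 0, 0, 0, 0.03], [0, 0, 0.09, 0, 0, 0, 0.03], [0, 0, 0.1, 0, 0, 0, 0.03]]

```text
t: 13.3
tcp_pos: [457.3, 81.4, 171.1]
eef_rot: [[-0.999, 0.044, 0.005], [0.044, 0.999, 0.001], [-0.005, 0.001, -1.0]]
ft_force: [0.0, 0.3, -0.7]
opening: 0.33
grasp_force: 0.0
```

Emit:
move_arm:
  moves:
    - [[-0.001, -0.015, 0.01, 0, 0, -8, 0.08], [-0.003, -0.03, 0.01, 0, 0, -16, 0.08], [-0.004, -0.045, 0.01, 0, 0, -24, 0.08], [-0.006, -0.06, 0.01, 0, 0, -32, 0.08], [-0.007, -0.075, 0.01, 0, 0, -40, 0.08], [-0.009, -0.09, 0.01, 0, 0, -48, 0.08], [-0.01, -0.105, 0.01, 0, 0, -56, 0.08], [-0.011, -0.12, 0.01, 0, 0, -64, 0.08], [-0.013, -0.135, 0.01, 0, 0, -72, 0.08], [-0.014, -0.15, 0.01, 0, 0, -80, 0.08], [-0.015, -0.165, 0.01, 0, 0, -88, 0.08], [-0.0155, -0.178, 0.01, 0, 0, -90, 0.08]]

```text
t: 14.5
tcp_pos: [439.9, -97.5, 177.3]
eef_rot: [[0.048, 0.999, -0.0], [0.999, -0.048, 0.0], [0.0, -0.0, -1.0]]
ft_force: [0.3, -0.2, 0.1]
opening: 0.871
grasp_force: 0.0
```

Run:
```python
from h import *
s=env.get_state();print(s['tcp_pos'],np.round(s['eef_rot'],4).tolist(),s['ft_force'],s['opening'],s['q'])
ims=[]
for n in ['scene','side','wrist']:
    c=env.camera(n)
    for t in ['guide_hole','blade_guide','paddle_hinge','paddle_face','lever_tip','wheel','lip_mid']:
        for r in env.landmark_of(t,c)[:2]:
            if r['score']>.5: print(n,t,np.round(r['centre'],1),r['score'])
    if n=='wrist': ims.append(cv2.resize(c['color'],(800,600)))
    else: 
        y0,x0=(181,196) if n=='scene' else (137,178)
        cr=c['color'][y0:y0+100,x0:x0+130]; ims.append(cv2.resize(cr,None,fx=3,fy=3,interpolation=cv2.INTER_CUBIC))
cv2.imwrite('pics/f.png',np.vstack([np.hstack(ims[:2]),cv2.resize(ims[2],(400,300)).repeat(1,1) if 0 else np.hstack([cv2.resize(ims[2],(400,300)),np.zeros((300,380,3),np.uint8)])])[:,:,::-1])
```

```text
[439.87011552 -97.46521824 177.31539846] [[0.048, 0.9988, -0.0004], [0.9988, -0.048, 0.0001], [0.0001, -0.0004, -1.0]] [ 0.32227042 -0.2327112   0.06647237] 0.8713393477399971 [-2.69794964e-01  6.37451277e-02  2.25408324e+00  4.33491225e-06
  8.24197043e-01 -2.21731681e-01]
scene guide_hole [450.8  50.   37. ] 0.69
scene guide_hole [291.2 200.8   1.1] 0.66
scene blade_guide [458.1  70.   41.1] 0.85
scene blade_guide [301.1 191.6  -0.9] 0.7
scene paddle_hinge [ 419.9 -129.8   43.1] 0.61
scene paddle_face [403.5 -74.5  39.8] 0.73
scene lever_tip [394.1 -66.3  43.2] 0.57
scene wheel [451.5  -6.5  49.3] 0.93
scene lip_mid [481.3  58.4  52.1] 0.6
side guide_hole [451.4  45.5  40.8] 0.85
side guide_hole [291.4 202.8   6.2] 0.69
side blade_guide [452.7  65.3  38.8] 0.74
side blade_guide [300.1 190.4   3.8] 0.69
side paddle_hinge [ 410.8 -129.8   46.3] 0.59
side paddle_face [409.1 -74.7  42.5] 0.63
side lever_tip [392.6 -64.1  45.2] 0.51
side wheel [452.9  -2.2  46.9] 0.82
side lip_mid [480.4  54.5  53.2] 0.85
wrist guide_hole [453.7  48.1  36.9] 0.97
wrist blade_guide [456.7  68.2  40.7] 0.89
wrist paddle_face [403.9 -74.5  43.2] 0.73
wrist lever_tip [394.5 -68.4  43.4] 0.68
wrist lever_tip [452.8  -7.1  50.4] 0.56
wrist wheel [452.   -7.   52.8] 0.69
wrist lip_mid [483.6  60.   52. ] 0.92
```

View pics/f.png

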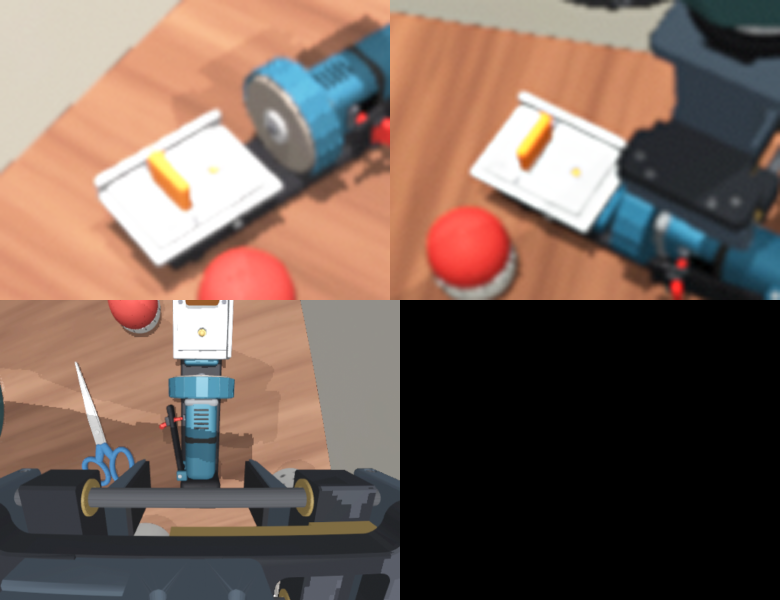

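The view shows the guide flat, with the pin in its hole ((575,172) and (213,170) in the crops; (202,332) in the wrist view), and clear of the gripper. I'll descend around barrel and paddle, behind the lever.

Emit:
move_arm:
  moves:
    - [[0, 0, -0.045, 0, 0, 0, 0.08], [0, 0, -0.085, 0, 0, 0, 0.08], [0, 0, -0.115, 0, 0, 0, 0.08], [0, 0, -0.13, 0, 0, 0, 0.08], [0, 0, -0.134, 0, 0, 0, 0.08], [0, 0, -0.134, 0, 0, 0, 0.08], [0, 0, -0.134, 0, 0, 0, 0.08]]

```text
t: 16.4
tcp_pos: [440.7, -96.9, 44.6]
eef_rot: [[0.045, 0.999, 0.001], [0.999, -0.045, -0.0], [-0.0, 0.001, -1.0]]
ft_force: [0.4, -0.1, 1.5]
opening: 0.883
grasp_force: 0.0
```

Emit:
move_arm:
  moves:
    - [[0.0002, 0.004, 0, 0, 0, 0, 0.076], [0.0004, 0.008, 0, 0, 0, 0, 0.076], [0.0005, 0.011, 0, 0, 0, 0, 0.076], [0.0005, 0.011, 0, 0, 0, 0, 0.076]]
  force: 5

```text
t: 16.8
tcp_pos: [440.6, -85.4, 44.0]
eef_rot: [[0.044, 0.999, 0.0], [0.999, -0.044, -0.0], [-0.0, 0.0, -1.0]]
ft_force: [-0.8, -0.6, 0.8]
opening: 0.835
grasp_force: 0.7
```

Emit:
move_arm:
  moves:
    - [[0.0001, 0.002, 0, 0, 0, 0, 0.076], [0.0002, 0.004, 0, 0, 0, 0, 0.076], [0.0002, 0.004, 0, 0, 0, 0, 0.076]]

```text
t: 17.1
tcp_pos: [440.9, -81.6, 43.7]
eef_rot: [[0.045, 0.999, 0.0], [0.999, -0.045, 0.0], [0.0, 0.0, -1.0]]
ft_force: [-0.8, -1.5, 1.0]
opening: 0.833
grasp_force: 0.7
```

Emit:
move_arm:
  moves:
    - [[0.0001, 0.002, 0, 0, 0, 0, 0.076], [0.0001, 0.003, 0, 0, 0, 0, 0.076], [0.0001, 0.003, 0, 0, 0, 0, 0.076]]

```text
t: 17.4
tcp_pos: [440.8, -78.7, 43.7]
eef_rot: [[0.044, 0.999, -0.0], [0.999, -0.044, -0.0], [-0.0, -0.0, -1.0]]
ft_force: [-3.0, -2.3, -0.5]
opening: 0.836
grasp_force: 1.6
```

Emit:
move_arm:
  moves:
    - [[0.0001, 0.001, 0, 0, 0, 0, 0.076], [0.0001, 0.002, 0, 0, 0, 0, 0.076], [0.0001, 0.002, 0, 0, 0, 0, 0.076]]

```text
t: 17.7
tcp_pos: [440.9, -76.7, 43.7]
eef_rot: [[0.044, 0.999, -0.0], [0.999, -0.044, 0.0], [0.0, -0.0, -1.0]]
ft_force: [-2.8, -2.6, -0.7]
opening: 0.836
grasp_force: 1.8
```

Emit:
move_arm:
  moves:
    - [[0.0001, 0.001, 0, 0, 0, 0, 0.076], [0.0001, 0.002, 0, 0, 0, 0, 0.076], [0.0001, 0.002, 0, 0, 0, 0, 0.076]]

```text
t: 18.0
tcp_pos: [441.6, -75.1, 43.9]
eef_rot: [[0.044, 0.999, 0.001], [0.999, -0.044, -0.001], [-0.001, 0.001, -1.0]]
ft_force: [-1.8, -9.7, -0.8]
opening: 0.836
grasp_force: 4.6
```

Run:
```python
from h import *
ims=[]
for n in ['scene','wrist']:
    c=env.camera(n)
    for t in ['lever_tip','paddle_face','wheel','guide_hole']:
        for r in env.landmark_of(t,c)[:2]: print(n,t,np.round(r['centre'],1),r['score'])
    Tw=np.linalg.inv(c['cam_to_world']);pc=(Tw@np.array([405,-60,45,1]))[:3]
    u=cv2.projectPoints(pc.reshape(1,3),np.zeros(3),np.zeros(3),np.array(c['intrinsics']),np.array(c['dist_coeffs']))[0].ravel().astype(int);print(u)
    y0=max(0,min(u[1]-37,345));x0=max(0,min(u[0]-50,460));ims.append(cv2.resize(c['color'][y0:y0+75,x0:x0+100],(400,300),interpolation=cv2.INTER_CUBIC))
cv2.imwrite('pics/g.png',np.hstack(ims)[:,:,::-1])
```

```text
scene lever_tip [388.1 -49.5  43.4] 0.6
scene paddle_face [404.  -75.6  40.6] 0.7
scene wheel [450.8  -4.3  50.3] 0.8
scene guide_hole [292.1 203.9  -2.5] 0.79
scene guide_hole [452.1  51.8  38.4] 0.65
[321 223]
wrist lever_tip [393.9 -49.8  39.8] 0.67
wrist paddle_face [407.8 -74.5  45.1] 0.85
wrist paddle_face [449.4  47.8  40.7] 0.42
wrist wheel [451.4  -9.5  51.1] 0.75
wrist guide_hole [448.2  50.9  39. ] 0.73
[205 241]
```

View pics/g.png

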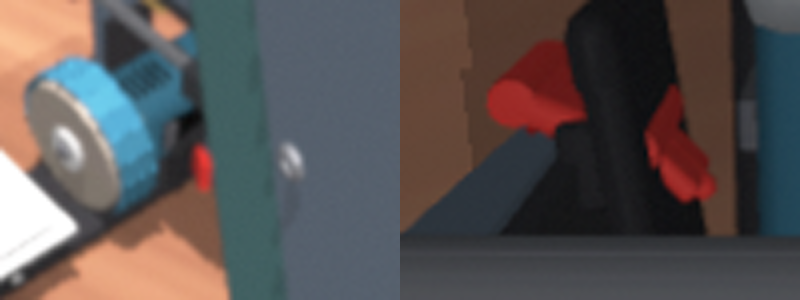

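The wrist crop shows the finger (left) behind the red tab at (540,90), which is fully forward. The force rise to 9.7 N marks the stop. I'll squeeze now.

Emit:
move_arm:
  moves:
    - [[0, 0, 0, 0, 0, 0, 0.066], [0, 0, 0, 0, 0, 0, 0.058], [0, 0, 0, 0, 0, 0, 0.052], [0, 0, 0, 0, 0, 0, 0.045], [0, 0, 0, 0, 0, 0, 0.045], [0, 0, 0, 0, 0, 0, 0.045]]
  force: 25

```text
t: 19.1
tcp_pos: [440.8, -74.7, 43.5]
eef_rot: [[0.045, 0.999, -0.001], [0.999, -0.045, 0.0], [0.0, -0.001, -1.0]]
ft_force: [-2.3, -2.8, -7.2]
opening: 0.545
grasp_force: 25.9
```

Emit:
move_arm:
  moves:
    - [[0, 0, 0, 0, 0, 0, 0.045], [0, 0, 0, 0, 0, 0, 0.045], [0, 0, 0, 0, 0, 0, 0.045], [0, 0, 0, 0, 0, 0, 0.045], [0, 0, 0, 0, 0, 0, 0.045], [0, 0, 0, 0, 0, 0, 0.045], [0, 0, 0, 0, 0, 0, 0.045], [0, 0, 0, 0, 0, 0, 0.045], [0, 0, 0, 0, 0, 0, 0.045], [0, 0, 0, 0, 0, 0, 0.045], [0, 0, 0, 0, 0, 0, 0.045], [0, 0, 0, 0, 0, 0, 0.045]]

```text
t: 20.3
tcp_pos: [440.8, -74.7, 43.6]
eef_rot: [[0.045, 0.999, -0.001], [0.999, -0.045, 0.0], [0.0, -0.001, -1.0]]
ft_force: [-2.6, -1.0, -19.6]
opening: 0.548
grasp_force: 25.9
```

Emit:
move_arm:
  moves:
    - [[0, 0, 0, 0, 0, 0, 0.045], [0, 0, 0, 0, 0, 0, 0.045], [0, 0, 0, 0, 0, 0, 0.045], [0, 0, 0, 0, 0, 0, 0.045], [0, 0, 0, 0, 0, 0, 0.045], [0, 0, 0, 0, 0, 0, 0.045], [0, 0, 0, 0, 0, 0, 0.08], [0, 0, 0, 0, 0, 0, 0.08], [0, 0, 0, 0, 0, 0, 0.08], [0, 0, 0, 0, 0, 0, 0.08]]

```text
t: 21.3
tcp_pos: [443.7, -75.9, 44.9]
eef_rot: [[0.043, 0.999, 0.005], [0.999, -0.043, -0.002], [-0.002, 0.005, -1.0]]
ft_force: [-0.4, -15.4, -7.5]
opening: 0.86
grasp_force: 7.0
```

Emit:
move_arm:
  moves:
    - [[0, -0.008, 0, 0, 0, 0, 0.08], [-0.001, -0.016, 0, 0, 0, 0, 0.08], [-0.001, -0.022, 0, 0, 0, 0, 0.08], [-0.001, -0.022, 0.03, 0, 0, 0, 0.08], [-0.001, -0.022, 0.075, 0, 0, 0, 0.08], [-0.001, -0.022, 0.12, 0, 0, 0, 0.08], [-0.001, -0.022, 0.16, 0, 0, 0, 0.08], [-0.001, -0.022, 0.16, 0, 0, 0, 0.08]]

```text
t: 22.1
tcp_pos: [443.0, -97.9, 209.1]
eef_rot: [[0.045, 0.999, 0.009], [0.999, -0.045, -0.002], [-0.002, 0.009, -1.0]]
ft_force: [0.4, -0.7, -0.6]
opening: 0.877
grasp_force: 0.0
```

Run:
```python
from h import *
ims=[]
for n in ['wrist','scene']:
    c=env.camera(n)
    for t in ['lever_tip','paddle_face','guide_hole','blade_guide','egg_timer','salt_shaker','mug_a']:
        for r in env.landmark_of(t,c)[:2]: print(n,t,np.round(r['centre'],1),round(r['score'],2))
    ims.append(cv2.resize(c['color'],(800,600))[:300] if n=='wrist' else cv2.resize(c['color'][150:255,180:460],(800,300)))
cv2.imwrite('pics/i.png',np.vstack(ims)[:,:,::-1])
```

```text
wrist lever_tip [393.8 -63.8  41.4] 0.64
wrist paddle_face [409.6 -75.2  41.8] 0.84
wrist guide_hole [451.7  48.9  36.8] 0.66
wrist blade_guide [452.7  69.3  41.9] 0.96
wrist egg_timer [371.   87.9  -3.8] 0.97
wrist salt_shaker [ 517.1 -283.6    0.9] 0.65
wrist mug_a [ 608.4 -190.5    0.7] 0.7
scene lever_tip [389.3 -66.   43.1] 0.48
scene paddle_face [403.7 -73.1  41.1] 0.86
scene paddle_face [ 598.9 -190.5   -2.4] 0.4
scene guide_hole [ 2.919e+02  2.038e+02 -1.000e-01] 0.87
scene blade_guide [457.5  71.3  40.3] 0.98
scene blade_guide [297.4 190.7  -1.7] 0.84
scene egg_timer [367.9  93.3   4.7] 0.97
scene salt_shaker [ 5.223e+02 -2.827e+02  4.000e-01] 0.57
```

View pics/i.png

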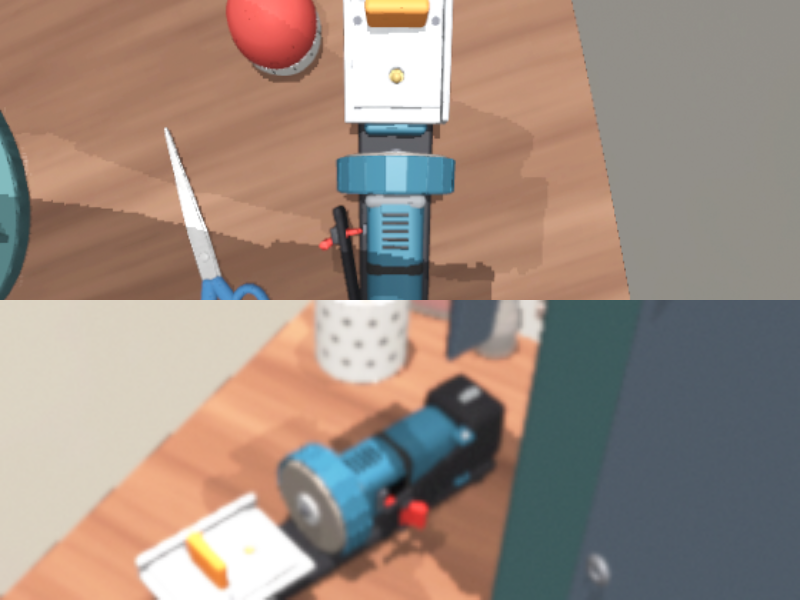

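The paddle is out and the lever is back ((340,235) in the wrist view). The guide is seated with the pin in its hole at (397,75), and the other things are in place.

```bash
python3 -c "
from bench import env
print(env.close_job())"
```

```text
the job is handed in; nothing more can be done
None
```

The job is handed in: the guide is seated flat over the pin, the paddle was held home for about two seconds after the lever reached its stop, and both sprang back. The timer and salt shaker read where they started; the mug's readings differ by up to about 7 mm, close to camera error, and I never went near it.

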